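# Drop the red-capped vials out of the drop-bottom bin

## Robot

A 6-joint arm with a two-finger parallel gripper is mounted at the origin on the work surface. World frame = base frame: x ahead of the robot, y to its left, z up, the work surface at z = 0. Lengths are in m, angles in rad, forces in N, time in s.
With the tool pointing down it reaches from about 0.35 to 0.775 m from the base axis. Payload 5.5 kg.
Tool frame: the origin (TCP) lies on the centre line of the jaws, within the pads' length; the fingertips stand 11 mm ahead of it and the grasp point (between the pads) lies 8 mm behind it; z points along the fingers, y is the direction in which the jaws open and shut (so a half turn about z gives the same grasp; the last joint's range is limited). The gripper opens to 85 mm and grips with 20 to 120 N. Pads are 22 mm wide; open, the fingers measure 114 mm over their backs; the gripper's body (76 mm by 85 mm) begins 54 mm behind the grasp point. The pads swing forward as they close: fully open they stand 13 mm farther back than shut.
Start: joints at [-1.241, 0.313, 0.046, 1.304, 0, 1.431], TCP at [0.26, -0.513, 0.242] pointing down, gripper open.
Joint ranges: [-2.76, 2.76], [-0.86, 1.69], [-1.03, 1.26], [-2.2, 2.34], [-1.47, 1.5], [-3.14, 3.14]. Speed limits (rad/s): [2.57, 2.57, 3.14, 3.14, 3.14, 3.14].

## Interface

Orientations are given as a unit quaternion [w, x, y, z].
In Python, from workcell import env, imaging, order gives the robot as it stands. The module is installed in compiled form; this text tells all that it offers.
- The arm moves only by the tool move_arm, never from a script. Its argument "deltas" is one flat list of numbers, 7 for each row, row after row: the gripper's target within -1 to 1 (shut at 1, half-way at 0, fully open at -1), then the shift along the tool's x, y, z in m, then the turn, a rotation vector about the tool's x, y, z in degrees. In form: [jaw, tx, ty, tz, ax, ay, az, jaw, tx, ty, tz, ax, ay, az, ...]. A call has 1 to 10 rows; each row shifts and turns the commanded pose from where the row before left it, along the tool's axes as they then stand; what a row does not reach is not made up. A row lasts 1/8 s, in which the tool goes at most 62.5 mm and 10.7 degrees, less where a joint would pass 70% of its speed; a pose out of reach is approached as far as the arm can. A call is refused whole if a number of a shift passes 0.0625 or a number of a turn 10.7, either way. A call with a gripper value outside its range is refused whole. The fingers move at their own pace and stop on an object; "squeeze" is the grip in N (left out, the last holds). Time passes only in rows, so rows that do not move let the fingers close. It gives the time, the measured TCP pose, the force and the opening at its end, in the units of the state.
- env.get_state(): the state, without advancing time (a new reading comes with each control period).
- imaging.read_camera(name): name is "scene" or "top" or "wrist"; returns a dict with "img" (420x560x3 uint8, red, green, blue), "z_map" (420x560 float32, m along the optical axis (not along the pixel's ray), 0 where there is no reading), "fx", "fy", "cx", "cy" (pixels), "rvec" (rotation vector, rad) and "tvec" (3), from world to camera coordinates, as OpenCV has them. Camera axes: x right, y down, z forward; pixel columns grow to the right and rows downward; lengths in m; the calibration is good to about 2 mm. A picture is of the moment at which its call begins.
- order.hand_in(): hands the job in, once; it reports no verdict.
Trained networks look in a picture, given as the dict that the camera call returned (one of the last four; its "shot" number tells which), for a name from the list of things; names that differ only in an ending like _2 or _b are one class to them, and where a whole thing is asked for, a point or a joint stands for the part that bears it (a point fixed in the world has none). Each returns a list of dicts, best first, with "confidence" (0 to 1); they miss things now and then, are a little off and sometimes report something else, mostly with a low value. They report only what shows in the picture. A call takes as long as a camera call. They do not tell look-alikes from the thing itself.
- imaging.recognise(picture, thing): "centre" ([column, row] in pixels, amid what is visible of it).
- imaging.cut_out(picture, thing): "mask" (420x560 bool, what is visible of it) and "centre" ([column, row] in pixels, amid what is visible of it).
The state is a dict: "clock": time; "joint_pos": joint angles; "qvel": joint speeds; "tau": joint torques, N m; "tcp_pos": TCP position; "orientation": TCP orientation; "wrist_force": force on the tool from outside, world axes, zero at the start; "ft_torque": the same for the moment, N m; "finger_gap": finger opening in m.
Only numpy, scipy, OpenCV 4.12 (cv2) and the standard library are available. Lean on these libraries where they do the work, as an engineer would, in place of code of your own. Each camera call takes 0.05 s, during which the arm holds its last target.

## Task

Two drop-bottom vial bins stand on the lab bench. Empty the red bin: draw its latch bolt straight out by the black knob so that its hinged floor swings open and both red-capped vials drop into the tray beneath, without lifting any vial out over the top. Keep the floor of the blue bin shut, and let go of the knob when done.

Things in the scene. Friction and masses are not known exactly. Their poses are not given: they have to be found in the camera images.
- red_bin: Fixed clear bin, red rim and red hinged floor, latched; its blue twin stands to one side. Origin on the bench under the bin's centre, z up, x out of the face with the bolt (roughly away from the robot). Bin 114 x 114 mm outside, rim at z 236, floor at z 160, on white cheeks at y +-72, x +-45, 200 high. White tray below, centred on the origin: 200 (x) x 128 mm, floor at z 5, walls 45 high.
- red_knob (a point): Upright black round knob on the red bin's steel slide bolt: 18 mm diameter, top 23 mm above and foot 44 mm below this point on its axis, where to grip; the bin wall is 47 mm or more behind it. Axes as the bin's. It slides only along +x: 29 to 35 mm to the stop, about 2 N friction, stays where left. Within 18 mm the floor, hinged at its -x edge, falls open by its own weight.
- red_vial_1: Plastic vial with a red cap, 28 mm diameter, 60 mm long, lying in the red bin; origin at its centre, y along its length.
- red_vial_2: The other red-capped vial, the same in size, also in the red bin; origin at its centre, y along its length.
- blue_floor (a joint): Hinged floor of the blue bin: 0 shut, 1.5 rad hanging open. It is held by its own bolt and stays at 0 if left alone.
Things that resemble listed ones, but are neither listed nor needed, are in the scene too. What is shaped like the red_vial_1 but yellow is not meant. What is shaped like the red_vial_2 but green is not meant.

How it is judged:
At the end, for the whole second after the job is handed in: Both red-capped vials lie at rest (slower than 40 mm/s) in the tray under the red bin: centres within 100 mm in x and 62 mm in y of the bin's origin and lower than 75 mm above the bench; the blue bin's floor is shut (below 0.15 rad) (x of red_vial_1 in the frame of red_bin between -0.1 and 0.1 m and y of red_vial_1 in the frame of red_bin between -0.062 and 0.062 m and z of each of red_vial_1, red_vial_2 in the frame of red_bin below 0.075 m and linear speed of each of red_vial_1, red_vial_2 below 0.04 m/s and x of red_vial_2 in the frame of red_bin between -0.1 and 0.1 m and y of red_vial_2 in the frame of red_bin between -0.062 and 0.062 m and value of joint blue_floor below 0.15 rad); the robot touches nothing.
It fails at once if a red-capped vial is lifted out over the top of the bin (centre more than 240 mm above the bench) (height (world z) of any of red_vial_1, red_vial_2 above 0.24 m).
It fails at once if the blue bin's floor is let open (more than 0.15 rad) (value of joint blue_floor above 0.15 rad).
It also fails if it takes over 27 s, if anything falls off the work surface, if the arm or the gripper's body presses on something with over 40 N, if the wrist force passes 120 N, or if a joint passes its speed limit or range.

## Working session

There is one attempt and no reset: what is moved stays moved. The work goes in short steps, Python scripts to look and compute and a tool call to move; the robot and the scene stay as the last step left them, time stands still between calls to the robot, and variables do not carry over. Pictures are saved under pics/ and viewed, and the job is handed in when it is done.

Besides the shell and the picture viewer there is one more tool, called after "Call:" as name(argument=value, ...) on one line, values as JSON. move_arm: Moves the arm, as the interface text tells. Its arguments: {"type":"object","properties":{"deltas":{"type":"array"},"squeeze":{"type":"number"}},"required":["deltas"]}

```bash
mkdir -p pics; cat > h.py <<'E'
import numpy as np, cv2
from workcell import env, imaging, order
def shot(n,f):
    p=imaging.read_camera(n); cv2.imwrite('pics/'+f,p['img'][:,:,::-1]); return p
def unproj(p,mask):
    v,u=np.nonzero(mask&(p['z_map']>0)); z=p['z_map'][v,u]
    c=np.stack([(u-p['cx'])/p['fx']*z,(v-p['cy'])/p['fy']*z,z],1)
    R=cv2.Rodrigues(np.array(p['rvec'],float))[0]
    return (c-np.array(p['tvec']).ravel())@R
def proj(p,X):
    K=np.array([[p['fx'],0,p['cx']],[0,p['fy'],p['cy']],[0,0,1.]])
    return cv2.projectPoints(np.array(X,float).reshape(-1,3),np.array(p['rvec'],float),np.array(p['tvec'],float),K,None)[0].reshape(-1,2)
E
python3 - <<'E'
from h import *
for n in ['scene','top']:
    p=shot(n,n+'0.png')
    for t in ['red_knob','red_bin','red_vial_1']:
        for d in imaging.cut_out(p,t):
            X=unproj(p,d['mask']); print(n,t,round(d['confidence'],2),np.round(d['centre']),d['mask'].sum(), np.round(np.median(X,0),3) if len(X) else None, np.round(X.min(0),3) if len(X) else None,np.round(X.max(0),3) if len(X) else None)
print(env.get_state())
E
```

```text
scene red_knob 0.66 [360. 178.] 318 [0.618 0.206 0.16 ] [0.56  0.195 0.15 ] [0.639 0.23  0.224]
scene red_bin 0.96 [327. 192.] 8331 [0.528 0.188 0.143] [ 0.202  0.141 -0.006] [0.663 0.731 0.238]
scene red_vial_1 0.83 [293. 257.] 267 [0.53  0.059 0.022] [ 0.496  0.039 -0.001] [0.554 0.115 0.029]
top red_knob 0.89 [203. 144.] 436 [0.608 0.21  0.16 ] [0.586 0.198 0.152] [0.635 0.229 0.229]
top red_bin 0.73 [202. 202.] 8368 [0.503 0.213 0.164] [ 0.399  0.147 -0.005] [0.724 0.373 0.241]
top red_vial_1 0.88 [132. 242.] 397 [0.431 0.377 0.026] [ 0.408  0.347 -0.001] [0.458 0.419 0.032]
top red_vial_1 0.8 [184. 212.] 502 [0.477 0.231 0.189] [0.453 0.195 0.163] [0.497 0.262 0.239]
top red_vial_1 0.75 [277. 214.] 332 [0.522 0.069 0.026] [ 0.496  0.043 -0.   ] [0.554 0.098 0.032]
top red_vial_1 0.65 [185. 185.] 506 [0.523 0.229 0.189] [0.51  0.201 0.163] [0.539 0.262 0.194]
{'clock': 0.4, 'joint_pos': array([-1.24062715e+00,  3.13347648e-01,  4.59501236e-02,  1.30359149e+00,
        1.45149471e-05,  1.43119758e+00]), 'qvel': array([ 0.00200978, -0.00276678,  0.00044664, -0.00037629,  0.00173869,
        0.00050895]), 'tau': array([-7.83195428e-04, -4.79895401e+01,  2.98392409e+01,  5.03839037e-03,
       -1.80621992e-04, -3.33864627e-06]), 'tcp_pos': array([ 0.26027776, -0.51268888,  0.24217772]), 'orientation': array([-9.65958083e-05,  9.72541349e-01,  2.32730133e-01, -1.94156497e-06]), 'wrist_force': array([-0.27368695,  0.32698519,  0.13814199]), 'ft_torque': array([-0.07166946, -0.04846538, -0.03096623]), 'finger_gap': 0.08565274638035178}
```

View pics/scene0.png

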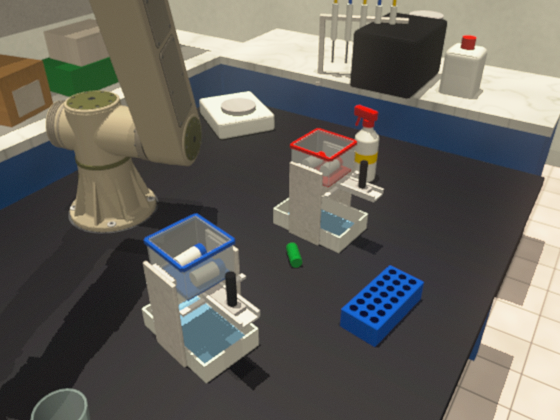

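View pics/top0.png

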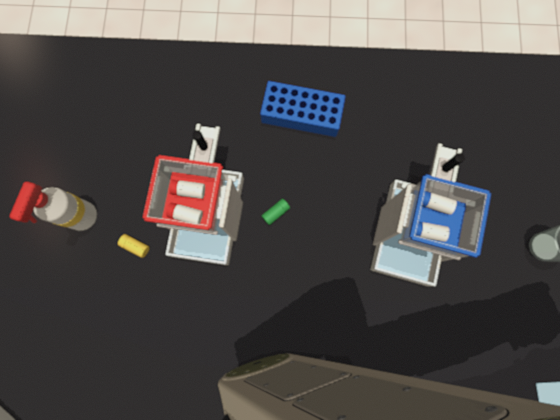

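```bash
python3 - <<'E'
from h import *
for n in ['scene','top']:
    p=shot(n,n+'1.png'); im=p['img'].astype(int)
    allm=np.ones(im.shape[:2],bool)&(p['z_map']>0); X=unproj(p,allm); C=im[allm]
    red=(C[:,0]>120)&(C[:,1]<70)&(C[:,2]<70)&(abs(X[:,2]-.236)<.006)&(X[:,0]>.35)&(X[:,0]<.65)&(X[:,1]>.1)&(X[:,1]<.32)
    r=cv2.minAreaRect(X[red][:,:2].astype(np.float32)*1000); print(n,'rim',red.sum(),r,X[red][:,2].mean())
    k=(C.max(1)<60)&(X[:,2]>.168)&(X[:,2]<.26)&(X[:,0]>.57)&(X[:,0]<.68)&(X[:,1]>.15)&(X[:,1]<.27)
    K=X[k]; print('knob',k.sum(),K.mean(0),K.min(0),K.max(0))
    R=cv2.Rodrigues(np.array(p['rvec'],float))[0]; print('cam',-R.T@np.array(p['tvec']).ravel())
    for z in (.17,.18,.19,.2,.21,.22):
        s=K[abs(K[:,2]-z)<.005]
        if len(s):print(z,len(s),s.mean(0).round(4),s.min(0).round(4),s.max(0).round(4))
    s=K[K[:,2]>K[:,2].max()-.004]; print('top',len(s),s.mean(0),s.min(0),s.max(0))
    w=(C.min(1)>120)&(X[:,2]>.13)&(X[:,2]<.175)&(X[:,0]>.57)&(X[:,0]<.72)&(X[:,1]>.13)&(X[:,1]<.3)
    if w.sum()>5: print('shelf',w.sum(),cv2.minAreaRect(X[w][:,:2].astype(np.float32)*1000),np.percentile(X[w][:,2],[5,50,95]))
    x0,y0=(270,110) if n=='scene' else (130,100)
    cv2.imwrite('pics/c_%s.png'%n,cv2.resize(p['img'][y0:y0+150,x0:x0+130,::-1],None,fx=4,fy=4,interpolation=2))
E
```

```text
scene rim 297 ((507.42578125, 221.05270385742188), (118.77445983886719, 118.99179077148438), 84.10787200927734) 0.23356784098619085
knob 151 [0.6196693  0.20490424 0.19759666] [0.61115698 0.19734633 0.16803911] [0.6257288  0.21840362 0.22416802]
cam [ 1.01319164 -0.76311321  0.7902831 ]
0.17 18 [0.6193 0.2038 0.171 ] [0.6124 0.1973 0.168 ] [0.6245 0.2107 0.1745]
0.18 24 [0.6207 0.2045 0.1798] [0.6142 0.1996 0.1755] [0.6255 0.2109 0.1849]
0.19 25 [0.6204 0.2039 0.19  ] [0.6124 0.1998 0.185 ] [0.6257 0.2093 0.1948]
0.2 25 [0.6199 0.2052 0.1998] [0.6133 0.2006 0.1955] [0.6257 0.2114 0.2045]
0.21 28 [0.6191 0.2045 0.2097] [0.6113 0.1986 0.2052] [0.6254 0.2097 0.2147]
0.22 31 [0.6188 0.2068 0.2203] [0.6112 0.1998 0.2153] [0.6249 0.2184 0.2242]
top 18 [0.61782297 0.20832664 0.22203082] [0.61115698 0.20288436 0.22040417] [0.62319786 0.21840362 0.22416802]
shelf 397 ((616.1008911132812, 233.90921020507812), (96.45423126220703, 95.63249206542969), 86.96649932861328) [0.14699078 0.15596017 0.15869444]
top rim 353 ((506.276123046875, 223.7830810546875), (115.68952178955078, 115.48889923095703),
[... 210 characters left out ...]
.2091 0.1709] [0.6067 0.2045 0.1684] [0.614  0.2134 0.1735]
0.18 14 [0.609  0.2084 0.1797] [0.6066 0.2038 0.1751] [0.614  0.2142 0.1843]
0.19 17 [0.6091 0.2082 0.19  ] [0.6059 0.2038 0.1851] [0.6142 0.215  0.1949]
0.2 17 [0.6088 0.2084 0.2007] [0.6064 0.2041 0.1952] [0.6131 0.2133 0.2047]
0.21 17 [0.6094 0.2088 0.2111] [0.6057 0.2038 0.2057] [0.6134 0.2203 0.2148]
0.22 60 [0.6132 0.2123 0.2229] [0.6061 0.2042 0.2167] [0.6223 0.2208 0.2249]
top 60 [0.61423226 0.21280148 0.22437082] [0.60668134 0.20525444 0.22261267] [0.6222957  0.22078768 0.22650747]
shelf 647 ((623.353271484375, 212.00819396972656), (45.08147048950195, 74.87042236328125), 84.29318237304688) [0.14887898 0.1581793  0.16131079]
```

View pics/c_scene.png

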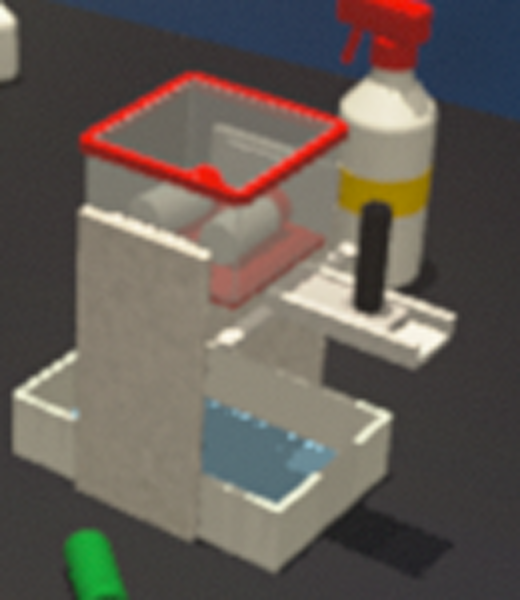

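View pics/c_top.png

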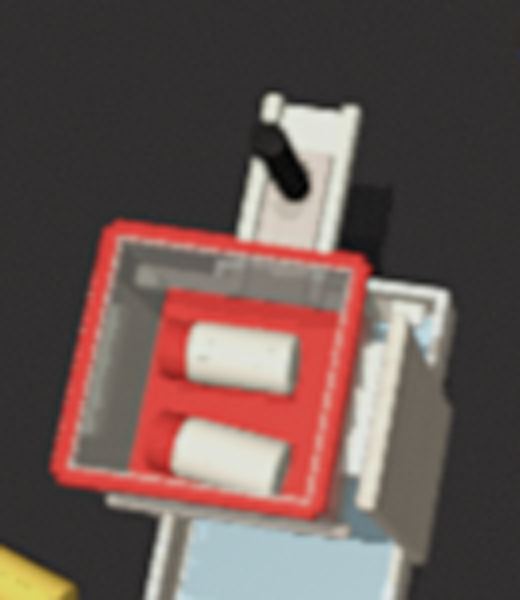

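The scene picture shows the red bin at about (323,145) with its knob at (363,175). In the top picture the knob is at about (201,141), both red vials are at (185,187) and (187,213), and the blue bin is well apart on the right. The fits put the knob axis at about (0.614, 0.2115), its top at z ≈ 0.226, and the bin yaw at about -6°. I'll lift while turning the tool so that the jaws lie along the bin's y.

Call:
move_arm(deltas=[-1, 0, 0, -0.01, 0, 0, -10.5, -1, 0, 0, -0.01, 0, 0, -10.5, -1, 0, 0, -0.01, 0, 0, -10.5, -1, 0, 0, -0.01, 0, 0, -10.5, -1, 0, 0, -0.01, 0, 0, -10.5, -1, 0, 0, -0.01, 0, 0, -10.5, -1, 0, 0, -0.01, 0, 0, -10.5, -1, 0, 0, -0.01, 0, 0, -10.5, -1, 0, 0, -0.01, 0, 0, -10.5, -1, 0, 0, -0.01, 0, 0, -10.5], squeeze=40)

```text
clock: 1.75
tcp_pos: [0.2603, -0.5127, 0.3427]
orientation: [0.0, 0.405, 0.914, -0.0]
wrist_force: [0.5, -0.3, -0.0]
finger_gap: 0.0856
```

Call:
move_arm(deltas=[-1, 0, 0, 0, 0, 0, -10.5, -1, 0, 0, 0, 0, 0, -10.5, -1, 0, 0, 0, 0, 0, -10.5, -1, 0, 0, 0, 0, 0, -10.5, -1, 0, 0, 0, 0, 0, 0])

```text
clock: 2.38
tcp_pos: [0.2603, -0.5127, 0.3423]
orientation: [0.0, 0.054, 0.999, -0.0]
wrist_force: [0.1, -0.5, -0.3]
finger_gap: 0.085
```

Call:
move_arm(deltas=[-1, -0.02, 0.054, 0, 0, 0, 0, -1, -0.02, 0.054, 0, 0, 0, 0, -1, -0.02, 0.054, 0, 0, 0, 0, -1, -0.02, 0.054, 0, 0, 0, 0, -1, -0.02, 0.054, 0, 0, 0, 0, -1, -0.02, 0.054, 0, 0, 0, 0, -1, -0.02, 0.054, 0, 0, 0, 0, -1, -0.02, 0.054, 0, 0, 0, 0, -1, -0.02, 0.054, 0, 0, 0, 0, -1, -0.02, 0.054, 0, 0, 0, 0])

```text
clock: 3.62
tcp_pos: [0.517, 0.0049, 0.3426]
orientation: [0.0, 0.055, 0.998, -0.0]
wrist_force: [0.6, -0.6, 0.6]
finger_gap: 0.0854
```

Call:
move_arm(deltas=[-1, -0.02, 0.054, 0, 0, 0, 0, -1, -0.02, 0.054, 0, 0, 0, 0, -1, -0.02, 0.054, 0, 0, 0, 0, -1, -0.017, 0.054, 0, 0, 0, 0, -1, 0, 0, 0, 0, 0, 0, -1, 0, 0, 0, 0, 0, 0])

```text
clock: 4.38
tcp_pos: [0.6156, 0.2096, 0.3418]
orientation: [-0.0, 0.054, 0.999, -0.0]
wrist_force: [-1.0, 0.5, 0.3]
finger_gap: 0.0855
```

```bash
python3 - <<'E'
from h import *
s=env.get_state(); print(s['tcp_pos'],s['orientation'],s['clock'])
p=shot('wrist','w1.png')
print(proj(p,[[.614,.2115,.226],[.614,.2115,.16]]), [ (d['centre'],d['confidence']) for d in imaging.recognise(p,'red_knob')])
im=p['img'].astype(int);allm=p['z_map']>0;X=unproj(p,allm);C=im[allm]
k=(C.max(1)<60)&(X[:,2]>.168)&(X[:,2]<.26)&(np.hypot(X[:,0]-.614,X[:,1]-.2115)<.03)
K=X[k]; t=K[K[:,2]>.22]; print(k.sum(),K.min(0),K.max(0)); 
if len(t): print(len(t),t.mean(0),t.min(0),t.max(0),cv2.minEnclosingCircle(t[:,:2].astype(np.float32)))
E
```

```text
[0.6156394  0.2095726  0.34180974] [-4.33081648e-04  5.37813883e-02  9.98552567e-01 -3.81168430e-04] 4.375
[[282.88229953 211.38531537]
 [282.56609979 191.95948954]] [([283.2, 185.0], 0.83)]
530 [0.60595603 0.2035336  0.16809498] [0.62232322 0.22030348 0.22505336]
289 [0.61390521 0.21180706 0.22293122] [0.60613104 0.20369198 0.22015502] [0.62232322 0.22030348 0.22505336] ((0.614631175994873, 0.21199774742126465), 0.008410809561610222)
```

View pics/w1.png

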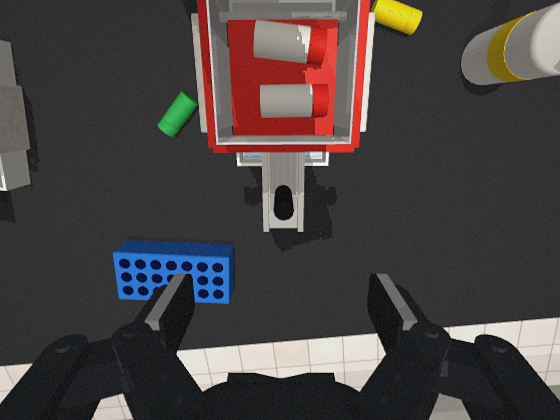

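The wrist picture shows the knob at (283,203), centred between the open fingers and aligned with the bin, at about (0.6143, 0.212). Next I descend, close and check.

Call:
move_arm(deltas=[-1, 0.0015, 0.0025, 0.03, 0, 0, 0, -1, 0, 0, 0.03, 0, 0, 0, -1, 0, 0, 0.03, 0, 0, 0, -1, 0, 0, 0.03, 0, 0, 0, -1, 0, 0, 0.027, 0, 0, 0, -1, 0, 0, 0, 0, 0, 0])

```text
clock: 5.22
tcp_pos: [0.613, 0.2104, 0.1939]
orientation: [-0.002, 0.054, 0.999, -0.001]
wrist_force: [-0.2, 0.0, -0.3]
finger_gap: 0.0856
```

Call:
move_arm(deltas=[1, 0, 0, 0, 0, 0, 0, 1, 0, 0, 0, 0, 0, 0, 1, 0, 0, 0, 0, 0, 0, 1, 0, 0, 0, 0, 0, 0, 1, 0, 0, 0, 0, 0, 0, 1, 0, 0, 0, 0, 0, 0, 1, 0, 0, 0, 0, 0, 0, 1, 0, 0, 0, 0, 0, 0], squeeze=40)

```text
clock: 6.22
tcp_pos: [0.615, 0.2119, 0.1961]
orientation: [0.001, 0.053, 0.999, -0.0]
wrist_force: [-0.8, -4.0, 6.0]
finger_gap: 0.017
```

Call:
move_arm(deltas=[1, -0.005, 0, 0, 0, 0, 0, 1, -0.005, 0, 0, 0, 0, 0, 1, -0.005, 0, 0, 0, 0, 0, 1, -0.005, 0, 0, 0, 0, 0, 1, -0.004, 0, 0, 0, 0, 0, 1, -0.002, 0, 0, 0, 0, 0, 1, 0, 0, 0, 0, 0, 0, 1, 0, 0, 0, 0, 0, 0])

```text
clock: 7.22
tcp_pos: [0.6408, 0.2092, 0.1961]
orientation: [0.001, 0.053, 0.999, -0.0]
wrist_force: [-1.5, -3.3, 5.1]
finger_gap: 0.0173
```

```bash
python3 - <<'E'
from h import *
s=env.get_state(); print(s['tcp_pos'],s['wrist_force'],s['finger_gap'],s['clock'])
p=shot('scene','s2.png'); cv2.imwrite('pics/s2c.png',cv2.resize(p['img'][90:270,230:430,::-1],None,fx=3,fy=3))
for d in imaging.cut_out(p,'red_vial_1'):
    X=unproj(p,d['mask']); print(d['confidence'],d['centre'],np.median(X,0))
E
```

```text
[0.64081538 0.20923171 0.19612658] [-1.4850836  -3.28181859  5.05352851] 0.01730463622507745 7.225
0.65 [326.8, 221.2] [0.53232026 0.22522095 0.02703595]
0.56 [322.2, 211.4] [0.50732375 0.23952838 0.02686129]
```

View pics/s2c.png

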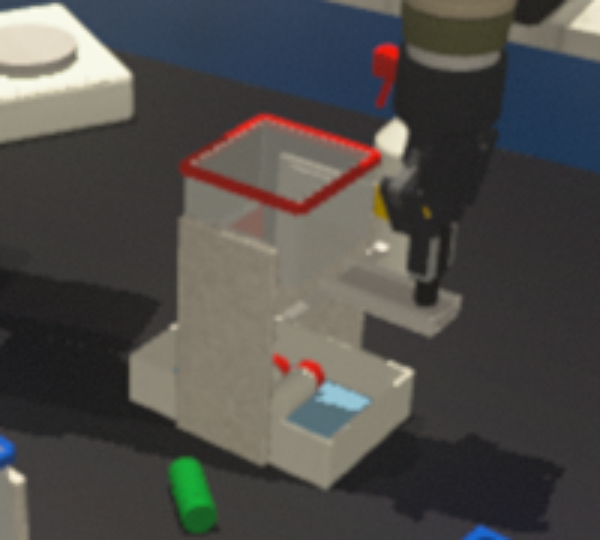

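The picture shows the floor open and both red caps down in the tray, at about (323,211) and (334,215) in the full frame. I'll release the knob and rise straight up.

Call:
move_arm(deltas=[-1, 0, 0, 0, 0, 0, 0, -1, 0, 0, 0, 0, 0, 0, -1, 0, 0, 0, 0, 0, 0, -1, 0, 0, 0, 0, 0, 0, -1, 0, 0, 0, 0, 0, 0, -1, 0, 0, -0.02, 0, 0, 0, -1, 0, 0, -0.04, 0, 0, 0, -1, 0, 0, -0.05, 0, 0, 0, -1, 0, 0, -0.04, 0, 0, 0, -1, 0, 0, 0, 0, 0, 0])

```text
clock: 8.57
tcp_pos: [0.6417, 0.2098, 0.3496]
orientation: [0.004, 0.053, 0.999, 0.001]
wrist_force: [0.6, -0.0, -0.4]
finger_gap: 0.0855
```

```bash
python3 - <<'E'
from h import *
s=env.get_state(); print(s['tcp_pos'],s['wrist_force'],s['finger_gap'],s['clock'])
c,sn=np.cos(np.radians(-6)),np.sin(np.radians(-6))
ps=[]
for n in ['scene','wrist','scene']:
    p=shot(n,'f%d_%s.png'%(len(ps),n)); ps.append(p)
    for d in imaging.cut_out(p,'red_vial_1'):
        X=unproj(p,d['mask']); m=np.median(X,0); q=m[:2]-[.507,.2225]
        print(n,round(d['confidence'],2),d['centre'],m.round(3),'bin',(q@[c,sn]).round(3),(q@[-sn,c]).round(3))
p=ps[2]; cv2.imwrite('pics/f.png',np.hstack([cv2.resize(p['img'][110:260,250:400,::-1],(400,400)),cv2.resize(p['img'][210:390,120:300,::-1],(400,400))]))
E
```

```text
[0.64171892 0.20980466 0.34963268] [ 0.55374788 -0.02896733 -0.37691973] 0.08551330095663787 8.575
scene 0.63 [292.1, 257.5] [0.531 0.058 0.023] bin 0.041 -0.161
scene 0.59 [322.9, 212.5] [0.508 0.242 0.026] bin -0.001 0.019
wrist 0.96 [172.1, 90.9] [0.522 0.073 0.025] bin 0.031 -0.147
wrist 0.66 [279.2, 63.3] [0.497 0.225 0.03 ] bin -0.01 0.001
wrist 0.59 [401.9, 2.1] [0.446 0.386 0.021] bin -0.078 0.157
wrist 0.56 [287.2, 84.7] [0.525 0.232 0.031] bin 0.017 0.011
scene 0.62 [292.8, 258.5] [0.531 0.058 0.022] bin 0.041 -0.161
scene 0.6 [324.2, 206.7] [0.507 0.243 0.028] bin -0.002 0.02
scene 0.58 [326.8, 220.1] [0.532 0.224 0.027] bin 0.025 0.004
```

View pics/f.png

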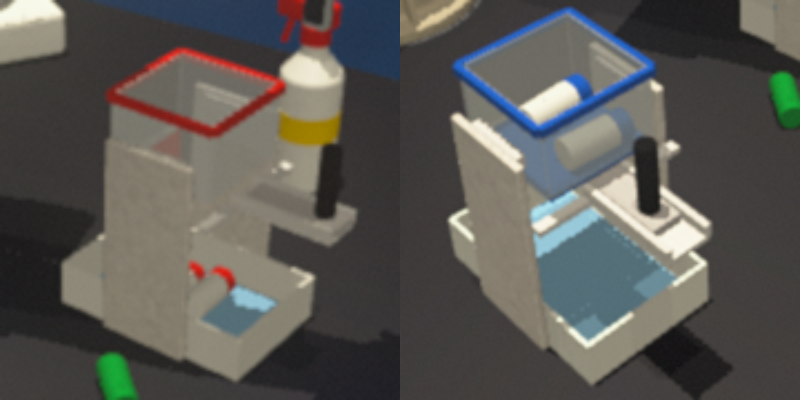

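View pics/f1_wrist.png

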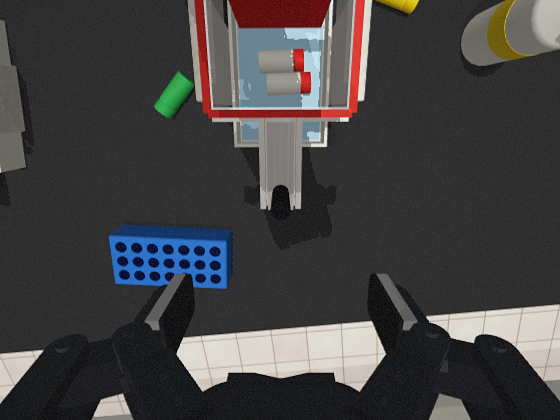

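The wrist picture shows both red vials lying in the red bin's tray at (280,62) and (289,83). The bolt is drawn and the gripper is clear of everything. The scene picture shows the blue bin with its floor shut and its vials still inside. I'm handing in.

```bash
python3 -c "
from h import *
print(order.hand_in())"
```

```text
the job is handed in; nothing more can be done
None
```

I emptied the red bin and handed the job in at about 8.7 s of the 27 s allowed. I gripped the red bin's knob with a measured opening of 17 mm and drew the bolt about 26 mm straight out. The floor fell open, and I then let go and rose straight up.

- **Red vials:** both lie in the tray at z ≈ 0.03 m. In the bin frame they are at about (-0.01, 0.00) and (0.02, 0.01) m, well inside the limits. Their positions were steady between pictures to within the networks' scatter, which was up to about 20 mm between cameras.
- **Blue bin:** by eye from the scene picture, its floor is shut with its vials still inside. I did not read the joint value.
- **Gripper:** it is open and clear of everything, with the wrist force near 0.
- **Disagreements:** the vial network also reported the green and yellow look-alikes, which I set aside by their position. One scene picture showed it only one of the two red vials, but the wrist picture and the next scene picture showed both.

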